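Set a stop screw over a setting block with a socket driver

ROBOT

A 6-joint arm with a two-finger parallel gripper is mounted at the origin on a cart in front of the work surface, level with it; the furniture and walls round the work are solid. World frame = base frame: x ahead of the robot, y to its left, z up, the work surface at z = 0. Lengths are in m, angles in rad, forces in N, time in s.
With the tool pointing down it reaches from about 0.375 to 0.975 m from the base axis. Payload 3.8 kg.
Tool frame: the origin (TCP) lies on the centre line of the jaws, within the pads' length; the fingertips stand 8 mm ahead of it and the grasp point (between the pads) lies 11 mm behind it; z points along the fingers, y is the direction in which the jaws open and shut (so a half turn about z gives the same grasp; the last joint's range is limited). The gripper opens to 85 mm and grips with 20 to 120 N. Pads are 22 mm wide; open, the fingers measure 114 mm over their backs; the gripper's body (76 mm by 85 mm) begins 54 mm behind the grasp point. The pads swing forward as they close: fully open they stand 13 mm farther back than shut.
Start: joints at [-1.181, 0.264, 1.604, -0, 1.274, -0.037], TCP at [0.279, -0.614, 0.239] pointing down, gripper open.
Joint ranges: [-2.63, 2.63], [-0.94, 2.18], [0.31, 2.57], [-1.31, 4.45], [0, 2.66], [-2.55, 2.55]. Speed limits (rad/s): [2.57, 2.57, 3.14, 3.14, 3.14, 3.14].

INTERFACE

Orientations are given as a rotation vector (axis times angle).
In Python, from workcell import * gives the robot as it stands.
- The arm moves only by the tool play_rows, never from a script. Its arguments are lists of equal length, an entry for each row: "slide": the shift along the tool's x, y, z in cm, a list of three; "delta_rot": the turn, a rotation vector about the tool's x, y, z in rad, a list of three. In form: {"slide": [[x, y, z], ...], "delta_rot": [[wx, wy, wz], ...]}. A call has 1 to 12 rows; each row is the pose to reach, as a shift and turn from the pose measured when the call began, along the tool's axes at that moment; what a row does not reach only later rows make up. A row lasts 1/12 s, in which the tool goes at most 41.7 mm and 7.16 degrees, less where a joint would pass 70% of its speed; a pose out of reach is approached as far as the arm can. A call with a gripper value outside its range is refused whole. "hand" is the opening, from 0 (shut) to 1 (fully open), set as the call begins (left out, the last holds). The fingers move at their own pace and stop on an object; "force" is the grip in N (left out, the last holds). Time passes only in rows, so rows that repeat a pose let the fingers close. It gives the time, the measured TCP pose, the force and the opening at its end, in the units of the state.
- read_state(): the state, without advancing time (a new reading comes with each control period).
- read_camera(name): name is "scene" or "side" or "wrist"; returns a dict with "image" (420x560x3 uint8, red, green, blue), "depth" (420x560 float32, m along the optical axis (not along the pixel's ray), 0 where there is no reading), "fovy" (degrees; the focal length in pixels is half the picture's height over the tangent of half this angle, whatever the lens; pixels are square), "cx", "cy" (the principal point, pixels), "world_from_camera" (4x4, takes a point from camera to world coordinates); the wrist camera has in their place "hand_eye" (4x4, takes a point from camera to tool coordinates, whose origin is the TCP and whose axes are the flange's). Camera axes: x right, y up, looking along -z (the intrinsics and any distortion apply to the point x, -y, -z); pixel columns grow to the right and rows downward; lengths in m; the calibration is good to about 2 mm. A picture is of the moment at which its call begins: read the wrist's pose just before it.
- finish_job(): hands the job in, once; it reports no verdict.
Trained networks look in a picture, given as the dict that the camera call returned (one of the last four; its "shot" number tells which), for a name from the list of things; names that differ only in an ending like _2 or _b are one class to them, and where a whole thing is asked for, a point or a joint stands for the part that bears it (a point fixed in the world has none). Each returns a list of dicts, best first, with "conf" (0 to 1); they miss things now and then, are a little off and sometimes report something else, mostly with a low value. They report only what shows in the picture. A call takes as long as a camera call. They do not tell look-alikes from the thing itself.
- spot_in(target, picture): "bbox" ([centre column, centre row, width, height] in pixels, round what is visible of it).
- landmark_of(target, picture): "at" ([column, row] in pixels: a listed point, or the origin of a listed thing).
The state is a dict: "time": time; "q": joint angles; "joint_vel": joint speeds; "joint_torque": joint torques, N m; "tool_pos": TCP position; "tcp_rot": TCP orientation; "wrist_force": force on the tool from outside, world axes, zero at the start; "torque": the same for the moment, N m; "width": opening from 0.0 (shut) to 1.0 (fully open).
Only numpy, scipy, OpenCV 4.12 (cv2) and the standard library are available. Lean on these libraries where they do the work, as an engineer would, in place of code of your own. Each camera call takes 0.05 s, during which the arm holds its last target.

TASK

Slide the metal setting block along its channel under the bridge until it is home against the back stop. Then take the socket driver out of its holder and turn the stop screw down with it until the block just drags beneath the sprung foot, pressed with about 12 N (neither loose nor clamped hard), and put the driver back down in its holder. Do not turn the screw with the fingers, and leave the small things around undisturbed.

Things in the scene. Friction and masses are not known exactly. Their poses are not given: they have to be found in the camera images.
- fixture: aluminium base plate 190 x 110 x 12 mm, fixed, with two guide rails (8 mm over the plate, 43 mm apart) and a grey bridge on posts (top 84 mm over the bench). Origin on the bench under the screw axis; +x runs along the channel from its open front (plate ends at x = -135 mm) to the back stop's face at x = +22 mm; z up. When home, the block's centre is at x = -23 mm, y = 0.
- block_center (a point): metal setting block, 90 x 40 x 30 mm, 0.25 kg, lying on the plate between the rails, long side along the channel; the point is its centre (27 mm over the bench), 45 mm from its front end face on the robot's side. It starts drawn back towards the robot, 38 to 50 mm short of home, clear of the foot. Pushing it takes 2 to 5 N.
- block: the same setting block; origin at the centre of its underside
- stop_carriage: the stop screw with its round sprung foot (17 mm) below the bridge; origin on the axis at the underside of the square head. Sinks 8 mm per rad turned clockwise. The foot does not turn; it yields on a spring of 5 N per mm, zero at first touch. Its reach below the head differs by 4 mm either way and is not measured: it starts 2 to 13 mm above block height.
- screw_head (a point): the square screw head, 14 x 14 mm, 14 mm high, plus a 6 mm cone on top (20 mm in all) that centres a socket; the point is at the centre of the head's underside (about 104 mm over the bench at the start); its axes turn with the head, sides along x and y. A socket pushed fully on ends with its rim about 1 mm above the point.
- stop_turn (a joint): angle of the stop screw (rad), growing clockwise seen from above, which lowers the foot; starts at -0.15 to 0.15, ends at 2.2. The thread holds by friction and stays put. Turning takes about 0.20 N m, and 0.008 N m more per N of foot load (12 N: 0.3 rad after first touch). A driver held still between steps feels about half: level at first, then rising 0.16 to 0.3 N m per rad from the touch on.
- driver_grip (a point): socket driver, 148 mm long, 0.14 kg, standing in the holder, socket down: black square handle 24 x 24 mm (66 mm long), 12 mm steel shank, square socket 22.5 mm outside, 16.5 mm inside, 19 mm deep. The point is the middle of the handle, 115 mm above the socket's rim; z runs up along the driver; the flats of handle and socket face its x and y.
- driver_rim (a point): the centre of the driver's lower rim (socket mouth), on the driver's axis
- holder_floor (a point): the driver's holder, a grey block 66 x 66 mm, top 40 mm over the bench, fixed to the bench, with a square well 27 mm wide, chamfered at the mouth, sides along the point's x and y; the point is at the centre of the well's floor (6 mm over the bench), on which the driver's rim stands (34 mm deep)
- paste_jar: loose black-lidded jar, 61 mm wide, 53 mm high, a bystander; origin under its centre
- tweezers: loose black tweezers, 131 mm long, lying flat, a bystander; origin under the centre
- flux_bottle: loose small bottle, 38 mm wide, 109 mm high, a bystander; origin under its centre
There are look-alikes about, which are no part of the job. What is shaped like the part that bears holder_floor but orange is not meant. Leave any red look-alike of the block alone.

How it is judged:
By the outcome, as a careful person would: the job done as asked, in the order asked, and still so for the second after the job is handed in, with the robot touching nothing.
It also fails if it takes over 72 s, if anything falls off the work surface, if the arm or the gripper's body presses on something with over 40 N, if the wrist force passes 120 N, or if a joint passes its speed limit or range.

## Working session

There is one attempt and no reset: what is moved stays moved. The work goes in short steps, Python scripts to look and compute and a tool call to move; the robot and the scene stay as the last step left them, time stands still between calls to the robot, and variables do not carry over. Pictures are saved under pics/ and viewed, and the job is handed in when it is done.

Besides the shell and the picture viewer there is one more tool, called after ">>>" by a JSON object that holds its "api" and its "payload", one argument or row to a line. play_rows: Moves the arm, as the interface text tells. Its arguments: {"type":"object","properties":{"slide":{"type":"array"},"delta_rot":{"type":"array"},"hand":{"type":"number"},"force":{"type":"number"}},"required":["slide","delta_rot"]}

```bash
ls; mkdir -p pics; cat > h.py <<'E'
import numpy as np, cv2
from workcell import *
from scipy.spatial.transform import Rotation as R
def K(p):
    f=p['image'].shape[0]/2/np.tan(np.radians(p['fovy'])/2); return f
def save(p,n): cv2.imwrite('pics/'+n+'.png',p['image'][:,:,::-1])
def wfc(p,st=None):
    if 'world_from_camera' in p: return np.array(p['world_from_camera'])
    T=np.eye(4);T[:3,:3]=R.from_rotvec(st['tcp_rot']).as_matrix();T[:3,3]=st['tool_pos']
    return T@np.array(p['hand_eye'])
def ray(p,uv,st=None):
    f=K(p);M=wfc(p,st);d=np.array([(uv[0]-p['cx'])/f,-(uv[1]-p['cy'])/f,-1.]);return M[:3,3],M[:3,:3]@d
def at_z(p,uv,z,st=None):
    o,d=ray(p,uv,st);return o+d*(z-o[2])/d[2]
def at_depth(p,uv,st=None):
    o,d=ray(p,uv,st);u,v=int(round(uv[0])),int(round(uv[1]));return o+d*p['depth'][v,u]
def cloud(p,st=None):
    f=K(p);M=wfc(p,st);h,w=p['depth'].shape;u,v=np.meshgrid(np.arange(w),np.arange(h))
    D=p['depth'];P=np.stack([(u-p['cx'])/f*D,-(v-p['cy'])/f*D,-D],-1)@M[:3,:3].T+M[:3,3];P[D==0]=np.nan;return P
E
python3 - <<'E'
from h import *
st=read_state();print(st)
for n in ['scene','side','wrist']:
    s=read_state();p=read_camera(n);save(p,n+'0');print(n,[ (k,v) for k,v in p.items() if k not in('image','depth')])
    for t in ['block_center','screw_head','driver_grip','driver_rim','holder_floor','stop_carriage','fixture','block','paste_jar','tweezers','flux_bottle']:
        print(t,[(np.round(d['at']),round(d['conf'],2)) for d in landmark_of(t,p)][:3])
E
```

```text
pics
{'time': 0.0, 'q': array([-1.18090933e+00,  2.64726352e-01,  1.60542244e+00, -3.32202664e-05,
        1.27370539e+00, -3.69429765e-02]), 'joint_vel': array([-0.00019002,  0.0008359 , -0.00230008, -0.00014051,  0.00269767,
        0.00044335]), 'joint_torque': array([ 1.27112151e-03, -5.15115917e+01, -3.67313969e+01, -1.33430458e-04,
        1.30994007e-02,  2.54013923e-05]), 'tool_pos': array([ 0.27912222, -0.61377358,  0.23795392]), 'tcp_rot': array([-3.06814659e+00, -6.64929646e-01,  6.72280927e-04]), 'wrist_force': array([0.25285405, 0.29370408, 0.10894395]), 'torque': array([0.06526921, 0.01091991, 0.01021087]), 'width': 0.9981663324720821}
scene [('fovy', 45.382475218768114), ('cx', 271.61223453922776), ('cy', 204.23563350658782), ('world_from_camera', array([[-0.79636013,  0.41953237, -0.43566402, -0.01372157],
       [-0.60448918, -0.57600605,  0.55028162,  0.70104831],
       [-0.02008416,  0.70157652,  0.71231103,  0.94792058],
       [ 0.        ,  0.        ,  0.        ,  1.        ]])), ('shot', 1)]
block_center [(array([265., 231.]), 0.96), (array([162., 307.]), 0.
[... 1517 characters left out ...]
_jar [(array([238., 193.]), 0.65)]
tweezers []
flux_bottle [(array([223., 298.]), 0.71)]
wrist [('fovy', 64.03595864763291), ('cx', 277.2503445477826), ('cy', 207.44232373523346), ('hand_eye', array([[ 6.45759822e-04,  9.44408689e-01,  3.28773192e-01,
         8.54665983e-02],
       [ 9.99999770e-01, -6.78242940e-04, -1.58806976e-05,
        -1.75458133e-04],
       [ 2.07990228e-04,  3.28773127e-01, -9.44408909e-01,
        -1.34997611e-01],
       [ 0.00000000e+00,  0.00000000e+00,  0.00000000e+00,
         1.00000000e+00]])), ('shot', 3)]
block_center []
screw_head []
driver_grip []
driver_rim []
holder_floor []
stop_carriage []
fixture []
block []
paste_jar []
tweezers []
flux_bottle []
```

View pics/scene0.png

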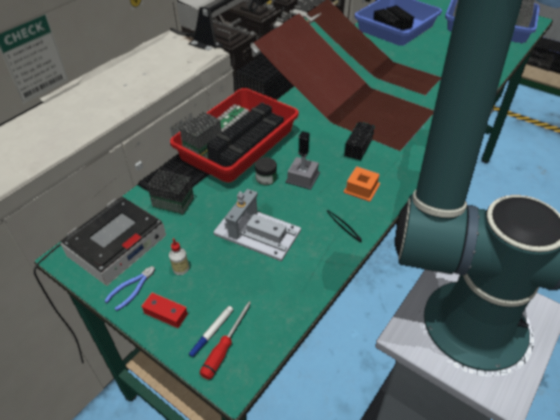

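View pics/side0.png

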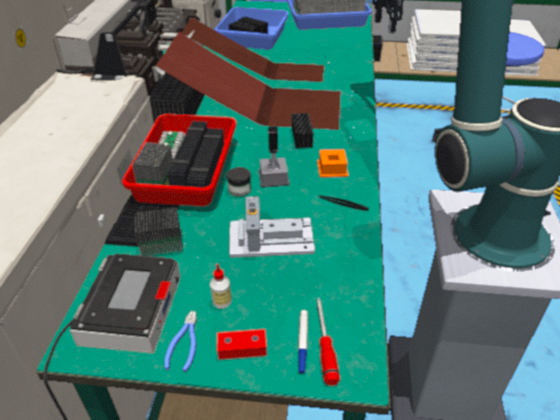

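View pics/wrist0.png

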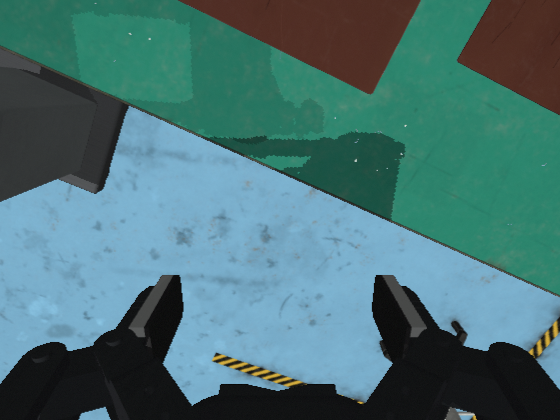

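The scene view shows the silver block on the fixture at (265,231), the bridge at (241,205), and the driver standing in the grey holder at (303,143)/(300,177).

Things that could be mistaken for these:
- **Holder:** the grey one at scene (300,177) or the orange one at (362,184). I choose grey.
- **Block:** the silver one at (265,231) or the red one at (165,308). I choose silver.
- **Driver:** the black handle at (303,143), or the black box at (360,140), red screwdriver at (220,350) or pen at (210,330). I choose the black handle in the grey holder.

```bash
python3 - <<'E'
from h import *
ps={}
for n in ['scene','side']:
    p=read_camera(n);ps[n]=p
    L=lambda t,i=0:landmark_of(t,p)[i]['at']
    sel={'scene':dict(block_center=(265,231),screw=(241,198),grip=(303,143),hold=(300,177),orange=(362,184),jar=(267,178),tw=(344,224),fl=(180,268),fix=(241,225)),
     'side':dict(block_center=(281,226),screw=(254,203),grip=(276,140),hold=(271,175),orange=(333,167),jar=(238,193),fl=(223,298),fix=(255,241))}[n]
    z=dict(block_center=.027,screw=.104,grip=.121,hold=.006,orange=.006,jar=0,tw=0,fl=0,fix=0)
    for k,v in sel.items(): print(n,k,np.round(at_z(p,v,z[k]),3))
    c=p['image'][120:270,200:400] if n=='scene' else p['image'][110:265,200:400]
    cv2.imwrite(f'pics/{n}_crop.png',cv2.resize(c,(800,int(c.shape[0]*4)),interpolation=cv2.INTER_CUBIC)[:,:,::-1])
    P=cloud(p)
    # height map segments
    for nm,lo,hi in [('plate .012',.008,.016),('holder/ .04',.036,.044),('block .042',.040,.045),('bridge .084',.080,.088)]:
        pass
    np.save(n+'.npy',P)
E
```

```text
scene block_center [0.507 0.072 0.027]
scene screw [0.574 0.076 0.104]
scene grip [ 0.562 -0.166  0.121]
scene hold [ 0.563 -0.158  0.006]
scene orange [ 0.41  -0.234  0.006]
scene jar [ 0.639 -0.106  0.   ]
scene tw [ 0.375 -0.083  0.   ]
scene fl [0.613 0.265 0.   ]
scene fix [0.584 0.074 0.   ]
side block_center [0.512 0.054 0.027]
side screw [0.569 0.07  0.104]
side grip [ 0.548 -0.161  0.121]
side hold [ 0.564 -0.167  0.006]
side orange [ 0.401 -0.221  0.006]
side jar [ 0.64  -0.089  0.   ]
side fl [0.609 0.257 0.   ]
side fix [ 0.569  0.082 -0.   ]
```

View pics/scene_crop.png

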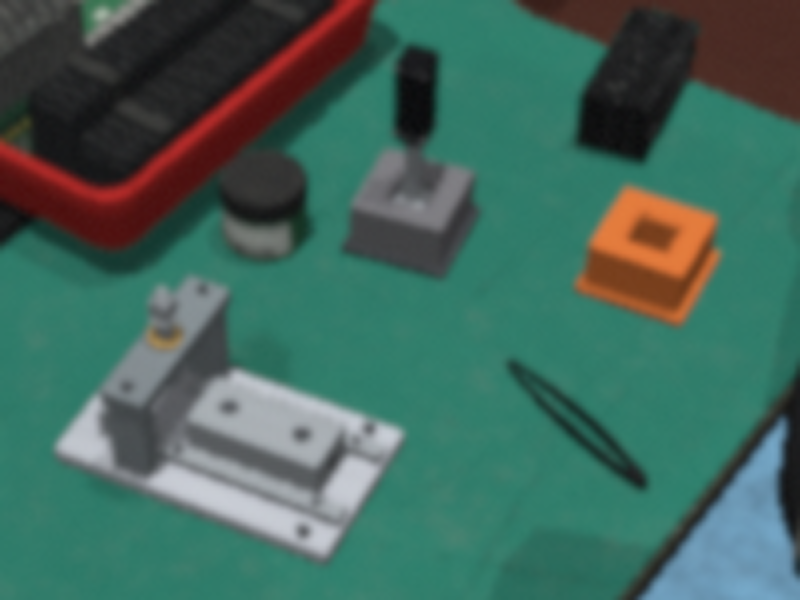

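View pics/side_crop.png

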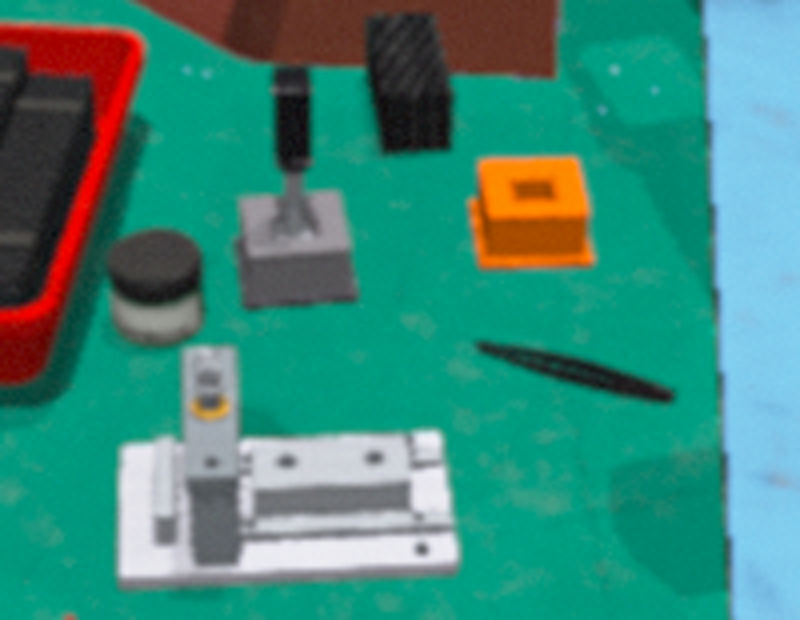

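```bash
python3 - <<'E'
from h import *
for n in ['scene','side']:
    P=np.load(n+'.npy').reshape(-1,3);P=P[~np.isnan(P[:,0])]
    def rect(nm,cx,cy,r,lo,hi):
        q=P[(abs(P[:,0]-cx)<r[0])&(abs(P[:,1]-cy)<r[1])&(P[:,2]>lo)&(P[:,2]<hi)]
        if len(q)<5: print(n,nm,len(q));return
        print(n,nm,len(q),[np.round(v,3) for v in cv2.minAreaRect((q[:,:2]*1).astype(np.float32))],'medz',np.median(q[:,2]).round(4),'c',q.mean(0).round(4))
    rect('plate',.52,.07,(.14,.1),.008,.017)
    rect('blocktop',.5,.07,(.06,.035),.036,.048)
    rect('bridge',.57,.07,(.05,.06),.078,.09)
    rect('head',.57,.07,(.05,.06),.1,.14)
    rect('holdertop',.56,-.16,(.05,.05),.035,.045)
    rect('handle',.56,-.16,(.05,.05),.1,.2)
    rect('handletop',.56,-.16,(.05,.05),.148,.2)
E
```

```text
scene plate 1078 [array([0.534, 0.072]), array([0.192, 0.113]), np.float64(10.034)] medz 0.013 c [0.5155 0.0848 0.0129]
scene blocktop 518 [array([0.508, 0.068]), array([0.091, 0.044]), np.float64(11.298)] medz 0.0427 c [0.5061 0.0694 0.0425]
scene bridge 383 [array([0.573, 0.077]), array([0.031, 0.11 ]), np.float64(9.243)] medz 0.0848 c [0.5701 0.0805 0.0846]
scene head 63 [array([0.571, 0.081]), array([0.017, 0.012]), np.float64(41.047)] medz 0.114 c [0.571  0.0816 0.1145]
scene holdertop 362 [array([ 0.558, -0.162]), array([0.068, 0.073]), np.float64(13.292)] medz 0.0404 c [ 0.5562 -0.1585  0.0402]
scene handle 227 [array([ 0.557, -0.16 ]), array([0.025, 0.027]), np.float64(12.706)] medz 0.1342 c [ 0.5543 -0.1563  0.133 ]
scene handletop 72 [array([ 0.558, -0.161]), array([0.025, 0.026]), np.float64(12.706)] medz 0.153 c [ 0.5564 -0.1599  0.1531]
side plate 1186 [array([0.534, 0.071]), array([0.19 , 0.118]), np.float64(10.074)] medz 0.0129 c [0.5366 0.0947 0.0128]
side blocktop 543 [array([0.508, 0.067]), array([0.091, 0.046]), np.float64(7.367)] medz 0.0426 c [0.5069 0.0701 0.0423]
side bridge 334 [array([0.572, 0.077]), array([0.028, 0.111]), np.float64(9.496)] medz 0.0849 c [0.5703 0.0878 0.085 ]
side head 72 [array([0.573, 0.08 ]), array([0.015, 0.017]), np.float64(8.868)] medz 0.113 c [0.5722 0.0819 0.1132]
side holdertop 351 [array([ 0.557, -0.161]), array([0.066, 0.071]), np.float64(13.576)] medz 0.0403 c [ 0.5568 -0.1589  0.0402]
side handle 226 [array([ 0.557, -0.161]), array([0.023, 0.03 ]), np.float64(10.422)] medz 0.1339 c [ 0.5561 -0.1545  0.1326]
side handletop 65 [array([ 0.558, -0.162]), array([0.023, 0.028]), np.float64(14.381)] medz 0.154 c [ 0.5565 -0.1592  0.1535]
```

```bash
cat >> h.py <<'E'
FO=np.array([.5734,.0787]);FY=np.radians(9.8)
def fx(x,y,z,yaw=FY): # fixture local -> world
    return np.array([FO[0]+x*np.cos(yaw)-y*np.sin(yaw),FO[1]+x*np.sin(yaw)+y*np.cos(yaw),z])
def yaw_now(st):
    m=R.from_rotvec(st['tcp_rot']).as_matrix();return np.arctan2(m[1,0],m[0,0])
def plan(pos,yaw,st=None):
    st=st or read_state();M=R.from_rotvec(st['tcp_rot'])
    T=R.from_euler('z',yaw)*R.from_euler('x',np.pi)
    print('t',round(st['time'],2),'slide cm',np.round(M.inv().apply(np.array(pos)-st['tool_pos'])*100,2),'rot',np.round((M.inv()*T).as_rotvec(),3),'yaw',yaw_now(st).round(3),'F',np.round(st['wrist_force'],1),'q',np.round(st['q'],2),'w',round(st['width'],3))
E
python3 -c "
from h import *
plan(fx(-.150,0,.239),FY+np.pi)"
```

```text
t 1.9 slide cm [ 4.094e+01 -5.472e+01  3.000e-02] rot [ 0.    -0.    -2.886] yaw 0.427 F [0.1 0.5 0.1] q [-1.18  0.26  1.6   0.    1.27 -0.04] w 0.999
```

>>> {"api": "play_rows", "payload": {
  "slide": [
    [2.4,-3.2,0],
    [4.8,-6.4,0],
    [7.2,-9.6,0],
    [9.6,-12.8,0],
    [12,-16,0],
    [14.4,-19.2,0],
    [16.8,-22.4,0],
    [19.2,-25.6,0],
    [21.6,-28.8,0],
    [24,-32,0],
    [26.4,-35.2,0],
    [28.8,-38.4,0]
  ],
  "delta_rot": [
    [0,0,-0.12],
    [0,0,-0.24],
    [0,0,-0.36],
    [0,0,-0.48],
    [0,0,-0.6],
    [0,0,-0.72],
    [0,0,-0.84],
    [0,0,-0.96],
    [0,0,-1.08],
    [0,0,-1.2],
    [0,0,-1.32],
    [0,0,-1.44]
  ],
  "hand": 0,
  "force": 40
}}

```text
time: 2.9
tool_pos: [0.3826, -0.1439, 0.2397]
tcp_rot: [1.862, 2.529, 0.001]
wrist_force: [0.4, 0.2, 0.5]
width: -0.0
```

```bash
python3 -c "
from h import *
plan(fx(-.150,0,.239),FY+np.pi)"
```

```text
t 2.9 slide cm [17.54  9.95  0.07] rot [ 0.000e+00  1.000e-03 -1.441e+00] yaw 1.872 F [0.4 0.2 0.5] q [-0.42 -0.26  2.13  0.    1.27 -0.72] w -0.0
```

>>> {"api": "play_rows", "payload": {
  "slide": [
    [2.2,1.3,0],
    [4.4,2.5,0],
    [6.6,3.8,0],
    [8.8,5,0],
    [11,6.3,0],
    [13.2,7.5,0],
    [15.4,8.8,0],
    [17.5,9.9,2],
    [17.5,9.9,5],
    [17.5,9.9,8],
    [17.5,9.9,11],
    [17.5,9.9,14]
  ],
  "delta_rot": [
    [0,0,-0.12],
    [0,0,-0.24],
    [0,0,-0.36],
    [0,0,-0.48],
    [0,0,-0.6],
    [0,0,-0.72],
    [0,0,-0.84],
    [0,0,-0.96],
    [0,0,-1.08],
    [0,0,-1.2],
    [0,0,-1.32],
    [0,0,-1.44]
  ]
}}

```text
time: 3.9
tool_pos: [0.4256, 0.0529, 0.0989]
tcp_rot: [-0.278, 3.126, -0.001]
wrist_force: [0.7, -0.5, 0.3]
width: 0.004
```

```bash
python3 -c "
from h import *
plan(fx(-.150,0,.034),FY+np.pi)
p=read_camera('side');save(p,'s1')
P=cloud(p).reshape(-1,3)
"
```

```text
t 3.9 slide cm [0.02 0.04 6.49] rot [-0.001  0.003  0.006] yaw -2.964 F [ 0.7 -0.5  0.3] q [ 0.07 -0.07  2.25 -0.    0.96 -1.68] w 0.004
```

View pics/s1.png

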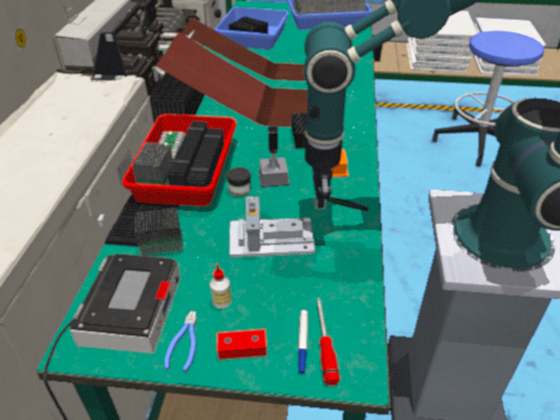

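>>> {"api": "play_rows", "payload": {
  "slide": [
    [0,0,2.5],
    [0,0,5],
    [0,0,6.5],
    [-1,0,6.5],
    [-2,0,6.5],
    [-2.8,0,6.5],
    [-3.5,0,6.5],
    [-4,0,6.5],
    [-4.5,0,6.5],
    [-5,0,6.5],
    [-5.5,0,6.5],
    [-6,0,6.5]
  ],
  "delta_rot": [
    [0,0,0],
    [0,0,0],
    [0,0,0],
    [0,0,0],
    [0,0,0],
    [0,0,0],
    [0,0,0],
    [0,0,0],
    [0,0,0],
    [0,0,0],
    [0,0,0],
    [0,0,0]
  ]
}}

```text
time: 4.95
tool_pos: [0.4794, 0.0632, 0.0275]
tcp_rot: [0.285, -3.12, 0.001]
wrist_force: [-3.5, 1.1, 2.7]
width: 0.002
```

```bash
python3 -c "
from h import *
plan(fx(-.079,0,.034),FY+np.pi)"
```

```text
t 4.95 slide cm [-1.62 -0.09 -0.66] rot [ 0.    -0.008  0.011] yaw -2.96 F [-3.5  1.1  2.7] q [ 0.08  0.15  2.18 -0.    0.82 -1.67] w 0.002
```

>>> {"api": "play_rows", "payload": {
  "slide": [
    [-0.4,0,-0.2],
    [-0.8,0,-0.4],
    [-1.1,0,-0.4],
    [-1.3,0,-0.4],
    [-1.3,0,-0.4]
  ],
  "delta_rot": [
    [0,0,0],
    [0,0,0],
    [0,0,0],
    [0,0,0],
    [0,0,0]
  ]
}}

```text
time: 5.37
tool_pos: [0.4929, 0.0657, 0.0316]
tcp_rot: [0.285, -3.121, 0.001]
wrist_force: [-0.7, -1.5, 0.3]
width: 0.004
```

>>> {"api": "play_rows", "payload": {
  "slide": [
    [-0.1,0,0],
    [-0.2,0,0],
    [-0.3,0,0]
  ],
  "delta_rot": [
    [0,0,0],
    [0,0,0],
    [0,0,0]
  ]
}}

```text
time: 5.62
tool_pos: [0.495, 0.0662, 0.0315]
tcp_rot: [0.285, -3.12, 0.001]
wrist_force: [-6.1, -1.4, 4.4]
width: -0.001
```

```bash
python3 -c "
from h import *
plan(fx(-.079,0,.034),FY+np.pi)"
```

```text
t 5.62 slide cm [-0.03 -0.1  -0.25] rot [ 0.    -0.009  0.011] yaw -2.959 F [-6.1 -1.4  4.4] q [ 0.08  0.17  2.15 -0.    0.83 -1.67] w -0.001
```

Force is 6 N, slightly above sliding. I'll push on gently until it clearly meets the stop.

>>> {"api": "play_rows", "payload": {
  "slide": [
    [-0.1,0,0],
    [-0.2,0,0],
    [-0.2,0,0]
  ],
  "delta_rot": [
    [0,0,0],
    [0,0,0],
    [0,0,0]
  ]
}}

```text
time: 5.87
tool_pos: [0.495, 0.0662, 0.0311]
tcp_rot: [0.285, -3.115, 0.001]
wrist_force: [-6.2, -2.2, 5.9]
width: -0.0
```

>>> {"api": "play_rows", "payload": {
  "slide": [
    [-0.1,0,0],
    [-0.2,0,0],
    [-0.2,0,0]
  ],
  "delta_rot": [
    [0,0,0],
    [0,0,0],
    [0,0,0]
  ]
}}

```text
time: 6.12
tool_pos: [0.495, 0.0662, 0.0307]
tcp_rot: [0.285, -3.111, 0.002]
wrist_force: [-7.8, -0.9, 5.8]
width: -0.003
```

>>> {"api": "play_rows", "payload": {
  "slide": [
    [-0.3,0,0],
    [-0.6,0,0],
    [-0.6,0,0]
  ],
  "delta_rot": [
    [0,0,0],
    [0,0,0],
    [0,0,0]
  ]
}}

```text
time: 6.37
tool_pos: [0.495, 0.0664, 0.0295]
tcp_rot: [0.284, -3.098, 0.003]
wrist_force: [-15.8, -3.9, 14.4]
width: 0.002
```

>>> {"api": "play_rows", "payload": {
  "slide": [
    [1,0,-0.5],
    [3,0,-1],
    [5,0,-2],
    [5,0,-5],
    [5,0,-9],
    [5,0,-13],
    [5,0,-17]
  ],
  "delta_rot": [
    [0,0,0],
    [0,0,0],
    [0,0,0],
    [0,0,0.1],
    [0,0,0.2],
    [0,0,0.3],
    [0,0,0.4]
  ],
  "hand": 1
}}

```text
time: 6.95
tool_pos: [0.4514, 0.0582, 0.2028]
tcp_rot: [-0.345, -3.094, 0.012]
wrist_force: [0.7, 0.6, 0.2]
width: 0.974
```

```bash
python3 -c "
from h import *
hy=np.radians(13.3)
plan([.5575,-.161,.24],hy+np.pi/2)
for n in ['scene','side']:
    p=read_camera(n);save(p,n+'2')
    P=cloud(p).reshape(-1,3);P=P[~np.isnan(P[:,0])]
    c,s=np.cos(FY),np.sin(FY);d=P[:,:2]-FO;X=d@[c,s];Y=d@[-s,c]
    m=(abs(Y)<.018)&(X>-.13)&(X<-.02)&(P[:,2]>.036)&(P[:,2]<.05)
    print(n,'block top x range',np.percentile(X[m],[0,2,98,100]).round(4),m.sum(), np.median(P[m,2]))
    m=(abs(Y)<.025)&(X>-.1)&(X<-.0)&(P[:,2]>.036)&(P[:,2]<.05);q=np.c_[X[m],Y[m]].astype(np.float32);print(cv2.minAreaRect(q))
"
```

```text
t 6.95 slide cm [-15.08 -19.08  -3.93] rot [-0.025 -0.018  1.116] yaw 2.919 F [0.7 0.6 0.2] q [ 0.07 -0.11  2.08 -0.    1.21 -1.27] w 0.974
scene block top x range [-0.0685 -0.0678 -0.0208 -0.0201] 218 0.04274995335389997
((-0.034378793090581894, 0.00032055750489234924), (0.04572201892733574, 0.06832475960254669), 89.7776107788086)
side block top x range [-0.0682 -0.0673 -0.0213 -0.0207] 231 0.04286861353638838
((-0.041102100163698196, 0.0011781565845012665), (0.04545918107032776, 0.05442362278699875), 89.6558609008789)
```

>>> {"api": "play_rows", "payload": {
  "slide": [
    [-1.9,-2.4,-0.5],
    [-3.8,-4.8,-1],
    [-5.7,-7.2,-1.5],
    [-7.5,-9.5,-2],
    [-9.4,-11.9,-2.5],
    [-11.3,-14.3,-3],
    [-13.2,-16.7,-3.5],
    [-15.1,-19.1,-3.9],
    [-15.1,-19.1,-3.9],
    [-15.1,-19.1,-3.9]
  ],
  "delta_rot": [
    [0,0,0.11],
    [0,0,0.22],
    [0,0,0.33],
    [-0.01,0,0.44],
    [-0.01,0,0.55],
    [-0.01,-0.01,0.66],
    [-0.02,-0.01,0.77],
    [-0.02,-0.02,0.88],
    [-0.02,-0.02,1.0],
    [-0.02,-0.02,1.116]
  ]
}}

```text
time: 7.88
tool_pos: [0.5654, -0.1627, 0.2477]
tcp_rot: [1.946, 2.448, 0.011]
wrist_force: [-0.3, 0.5, -0.9]
width: 0.999
```

```bash
python3 -c "
from h import *
hy=np.radians(13.3)
plan([.5575,-.161,.24],hy+np.pi/2)
st=read_state();p=read_camera('wrist');save(p,'w2')
for t in ['driver_grip','driver_rim','holder_floor']:
    print(t,[(np.round(d['at']),round(d['conf'],2)) for d in landmark_of(t,p)][:3])
P=cloud(p,st).reshape(-1,3);P=P[~np.isnan(P[:,0])]
for lo,hi in [(.035,.045),(.148,.16)]:
    m=(abs(P[:,0]-.557)<.05)&(abs(P[:,1]+.16)<.05)&(P[:,2]>lo)&(P[:,2]<hi);q=P[m];print(m.sum());
    if m.sum()>5: print(cv2.minAreaRect(q[:,:2].astype(np.float32)),np.median(q[:,2]))
"
```

```text
t 7.88 slide cm [ 0.35 -0.74  0.75] rot [ 0.015  0.007 -0.005] yaw 1.798 F [-0.3  0.5 -0.9] q [-0.32  0.09  1.8   0.    1.24 -0.55] w 0.999
driver_grip [(array([266., 199.]), 0.79)]
driver_rim [(array([268., 165.]), 0.67)]
holder_floor [(array([123., 190.]), 0.88), (array([267., 167.]), 0.69)]
2718
((0.5584322810173035, -0.16257081925868988), (0.06607910990715027, 0.06641937792301178), 13.49863052368164) 0.04034719648201243
1053
((0.5584336519241333, -0.162379652261734), (0.024269765242934227, 0.02476767636835575), 11.565531730651855) 0.15385654977209734
```

View pics/w2.png

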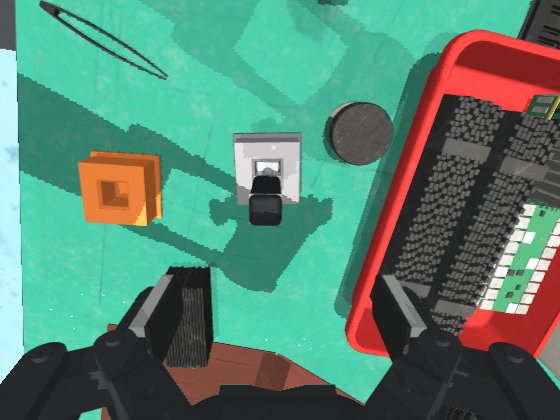

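```bash
python3 -c "
from h import *
for n in ['scene','side']:
    P=np.load(n+'.npy').reshape(-1,3);P=P[~np.isnan(P[:,0])]
    d=np.hypot(P[:,0]-.558,P[:,1]+.162)
    q=P[(d<.13)&(d>.04)&(P[:,2]>.06)];print(n,len(q),q[:,2].max() if len(q) else 0, q[np.argsort(q[:,2])][-5:].round(3) if len(q) else 0)
plan([.5584,-.1625,.110],np.radians(13)+np.pi/2)
"
```

```text
scene 95 0.08348075840098401 [[ 0.686 -0.148  0.082]
 [ 0.683 -0.139  0.082]
 [ 0.68  -0.118  0.083]
 [ 0.681 -0.128  0.083]
 [ 0.684 -0.163  0.083]]
side 68 0.08208250309260423 [[ 0.685 -0.163  0.08 ]
 [ 0.684 -0.186  0.081]
 [ 0.682 -0.126  0.081]
 [ 0.681 -0.171  0.081]
 [ 0.684 -0.189  0.082]]
t 8.08 slide cm [ 0.03 -0.78 13.73] rot [0.013 0.006 0.012] yaw 1.81 F [ 1.1 -0.5 -0.4] q [-0.32  0.08  1.8   0.    1.24 -0.56] w 0.997
```

>>> {"api": "play_rows", "payload": {
  "slide": [
    [0,-0.8,0],
    [0,-0.8,2],
    [0,-0.8,4.5],
    [0,-0.8,7],
    [0,-0.8,9.5],
    [0,-0.8,11.5],
    [0,-0.8,13],
    [0,-0.8,13.7],
    [0,-0.8,13.7]
  ],
  "delta_rot": [
    [0.013,0.006,0.012],
    [0.013,0.006,0.012],
    [0.013,0.006,0.012],
    [0.013,0.006,0.012],
    [0.013,0.006,0.012],
    [0.013,0.006,0.012],
    [0.013,0.006,0.012],
    [0.013,0.006,0.012],
    [0.013,0.006,0.012]
  ]
}}

```text
time: 8.83
tool_pos: [0.5565, -0.162, 0.1081]
tcp_rot: [-1.951, -2.457, 0.002]
wrist_force: [0.1, -0.1, 0.0]
width: 0.997
```

```bash
python3 -c "
from h import *
plan([.5584,-.1625,.110],np.radians(13)+np.pi/2)
"
```

```text
t 8.83 slide cm [-0.09  0.18 -0.19] rot [-0.004 -0.002  0.002] yaw 1.799 F [ 0.1 -0.1  0. ] q [-0.33  0.2   1.93 -0.    1.01 -0.55] w 0.997
```

>>> {"api": "play_rows", "payload": {
  "slide": [
    [-0.1,0.2,-0.2],
    [-0.1,0.2,-0.2],
    [-0.1,0.2,-0.2],
    [-0.1,0.2,-0.2],
    [-0.1,0.2,-0.2],
    [-0.1,0.2,-0.2],
    [-0.1,0.2,-0.2],
    [-0.1,0.2,-0.2]
  ],
  "delta_rot": [
    [0,0,0],
    [0,0,0],
    [0,0,0],
    [0,0,0],
    [0,0,0],
    [0,0,0],
    [0,0,0],
    [0,0,0]
  ],
  "hand": 0,
  "force": 80
}}

```text
time: 9.5
tool_pos: [0.5591, -0.1629, 0.1112]
tcp_rot: [-1.952, -2.458, 0.002]
wrist_force: [-1.0, 0.3, 6.3]
width: 0.272
```

```bash
python3 -c "
from h import *
plan([.5584,-.1625,.110],np.radians(13)+np.pi/2)
st=read_state();print(st['tool_pos'],st['torque'])
"
```

```text
t 9.5 slide cm [ 0.05 -0.06  0.12] rot [-0.003 -0.001  0.002] yaw 1.8 F [-1.   0.3  6.3] q [-0.33  0.2   1.93 -0.    1.01 -0.55] w 0.272
[ 0.55908384 -0.16285801  0.11122282] [ 0.01486579  0.40816234 -0.02255926]
```

>>> {"api": "play_rows", "payload": {
  "slide": [
    [0,0,-1],
    [0,0,-3],
    [0,0,-5],
    [0,0,-7.5],
    [0,0,-10],
    [0,0,-12.5],
    [0,0,-15],
    [0,0,-17],
    [0,0,-17]
  ],
  "delta_rot": [
    [0,0,0],
    [0,0,0],
    [0,0,0],
    [0,0,0],
    [0,0,0],
    [0,0,0],
    [0,0,0],
    [0,0,0],
    [0,0,0]
  ]
}}

```text
time: 10.25
tool_pos: [0.5621, -0.1637, 0.2872]
tcp_rot: [1.95, 2.456, 0.003]
wrist_force: [1.4, -0.8, -0.8]
width: 0.27
```

```bash
python3 -c "
from h import *
plan(fx(-.0,-.04,.28),1.742)
st=read_state();print(st['tool_pos'],st['torque'])
"
```

```text
t 10.25 slide cm [19.36  6.36  0.69] rot [0.005 0.003 0.058] yaw 1.8 F [ 1.4 -0.8 -0.8] q [-0.33  0.06  1.75 -0.    1.32 -0.55] w 0.27
[ 0.56213111 -0.1637188   0.28719434] [-0.03664266 -0.0940858   0.01680484]
```

>>> {"api": "play_rows", "payload": {
  "slide": [
    [2,0.6,0],
    [5,1.6,0.2],
    [8,2.6,0.3],
    [11,3.6,0.4],
    [14,4.6,0.5],
    [17,5.6,0.6],
    [19.3,6.4,0.7],
    [19.3,6.4,0.7],
    [19.3,6.4,0.7]
  ],
  "delta_rot": [
    [0,0,0],
    [0,0,0.02],
    [0,0,0.04],
    [0,0,0.058],
    [0,0,0.058],
    [0,0,0.058],
    [0,0,0.058],
    [0,0,0.058],
    [0,0,0.058]
  ]
}}

```text
time: 11.0
tool_pos: [0.5799, 0.04, 0.278]
tcp_rot: [2.018, 2.403, 0.0]
wrist_force: [-0.7, -0.1, -1.4]
width: 0.274
```

```bash
python3 -c "
from h import *
plan(fx(-.0,0,.28),1.742)
st=read_state();p=read_camera('wrist');save(p,'w3');print(st['tool_pos'],st['torque'])
for t in ['screw_head','driver_grip','driver_rim','fixture']:
    print(t,[(np.round(d['at']),round(d['conf'],2)) for d in landmark_of(t,p)][:3])
P=cloud(p,st);P=P.reshape(-1,3);ok=~np.isnan(P[:,0])
for nm,lo,hi,r in [('plate',.009,.016,.15),('bridge',.081,.088,.07),('head',.108,.13,.03)]:
    m=ok&(np.hypot(P[:,0]-.5734,P[:,1]-.0787)<r)&(P[:,2]>lo)&(P[:,2]<hi);q=P[m];print(nm,m.sum());
    if m.sum()>5: print(cv2.minAreaRect(q[:,:2].astype(np.float32)),np.median(q[:,2]),q.mean(0),q[:,2].max())
c=p['image'];cv2.imwrite('pics/w3c.png',cv2.resize(c[100:400,130:430],(800,800//1*3//4+0),interpolation=cv2.INTER_CUBIC)[:,:,::-1])
"
```

```text
t 11.0 slide cm [ 3.92  0.03 -0.21] rot [0.003 0.003 0.002] yaw 1.744 F [-0.7 -0.1 -1.4] q [ 0.03  0.06  1.76 -0.    1.31 -0.15] w 0.274
[0.57986137 0.04003842 0.27796991] [-0.01323815  0.02998171  0.02439443]
screw_head [(array([277., 144.]), 0.75)]
driver_grip [(array([276., 296.]), 0.94)]
driver_rim [(array([276., 209.]), 0.58)]
fixture [(array([274., 134.]), 0.63)]
plate 7582
((0.5344837307929993, 0.07140790671110153), (0.1901565045118332, 0.10978683829307556), 9.957059860229492) 0.012429304932811663 [0.52275797 0.07483741 0.01243617] 0.015994332943419343
bridge 3141
((0.5738922357559204, 0.07869461178779602), (0.0300003569573164, 0.10957479476928711), 9.935009002685547) 0.08438375518120822 [0.57315322 0.08276116 0.08443093] 0.08795558129697001
head 258
((0.5737970471382141, 0.07899941504001617), (0.01402463298290968, 0.013748940080404282), 10.728503227233887) 0.12050638345551046 [0.57374167 0.07981523 0.12029627] 0.1261394162066547
```

View pics/w3.png

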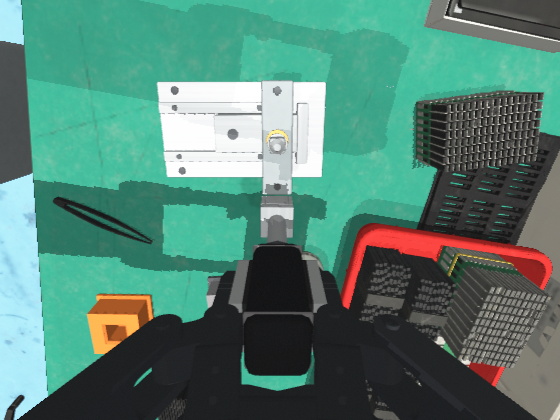

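```bash
python3 -c "
from h import *
st=read_state();p=read_camera('wrist')
H=np.linalg.inv(p['hand_eye']);f=K(p)
def pj(t):
    c=H@np.r_[t,1];return p['cx']+f*c[0]/-c[2],p['cy']-f*c[1]/-c[2]
for x in (-.003,0,.003): print(x,pj([x,0,.105]),pj([x,0.003,.105]),'top',pj([x,0,-.043]))
P=cloud(p,st);M=R.from_rotvec(st['tcp_rot']);T=M.inv().apply((P-st['tool_pos']).reshape(-1,3))
# socket/ shank / handle points in tool frame
for nm,lo,hi in [('socket',.083,.104),('shank',.03,.07),('handletop',-.048,-.035)]:
    m=(abs(T[:,0])<.03)&(abs(T[:,1])<.013)&(T[:,2]>lo)&(T[:,2]<hi);q=T[m];print(nm,m.sum(),'y',np.percentile(q[:,1],[2,50,98]).round(4),'x',np.percentile(q[:,0],[2,50,98]).round(4),'z',np.percentile(q[:,2],[1,50,99]).round(4))
plan([.5738,.0790,.255],np.radians(100.3))
"
```

```text
-0.003 (np.float64(276.51189305569585), np.float64(213.30300127917593)) (np.float64(280.45341603082977), np.float64(213.306265396905)) top (np.float64(275.3465264272121), np.float64(361.2153022652681))
0 (np.float64(276.5116010406999), np.float64(209.58801852893052)) (np.float64(280.4683629213125), np.float64(209.59127818226168)) top (np.float64(275.33588759111456), np.float64(354.2453178794688))
0.003 (np.float64(276.51130675894547), np.float64(205.84419832646057)) (np.float64(280.48342583716044), np.float64(205.84745334760788)) top (np.float64(275.3250647531476), np.float64(347.15478551780905))
socket 275 y [-0.0106 -0.0003  0.0107] x [0.0109 0.0114 0.0119] z [0.0832 0.0926 0.1034]
shank 398 y [-0.0053  0.0004  0.0058] x [0.0023 0.0056 0.0067] z [0.0364 0.051  0.0698]
handletop 4624 y [-0.0125  0.0002  0.0121] x [-0.0094  0.0052  0.013 ] z [-0.0446 -0.0425 -0.0354]
t 11.3 slide cm [4.2  0.01 2.45] rot [ 0.005  0.003 -0.011] yaw 1.74 F [-0.3  0.7 -0.8] q [ 0.02  0.06  1.76 -0.    1.31 -0.15] w 0.272
```

>>> {"api": "play_rows", "payload": {
  "slide": [
    [1,0,0.5],
    [2,0,1],
    [3,0,2],
    [4,0,2.5],
    [4.2,0,2.8],
    [4.2,0,2.8],
    [4.2,0,2.8]
  ],
  "delta_rot": [
    [0.005,0.003,-0.011],
    [0.005,0.003,-0.011],
    [0.005,0.003,-0.011],
    [0.005,0.003,-0.011],
    [0.005,0.003,-0.011],
    [0.005,0.003,-0.011],
    [0.005,0.003,-0.011]
  ]
}}

```text
time: 11.88
tool_pos: [0.5734, 0.0794, 0.251]
tcp_rot: [2.011, 2.413, -0.001]
wrist_force: [-0.5, -0.1, -1.1]
width: 0.27
```

```bash
python3 -c "
from h import *
plan([.5738,.0790,.240],np.radians(100.4))
st=read_state();p=read_camera('wrist');save(p,'w4');print(st['tool_pos'],st['torque'])
c=p['image'][120:300,200:350];cv2.imwrite('pics/w4c.png',cv2.resize(c,None,fx=3.3,fy=3.3,interpolation=cv2.INTER_CUBIC)[:,:,::-1])
P=cloud(p,st).reshape(-1,3);M=R.from_rotvec(st['tcp_rot']);T=M.inv().apply(P-st['tool_pos'])
m=(abs(T[:,0])<.03)&(abs(T[:,1])<.02)&(P[:,2]>.095)&(P[:,2]<.124);q=T[m];print(m.sum(), np.percentile(q,[2,50,98],axis=0).round(4) if m.sum() else '')
"
```

```text
t 11.88 slide cm [-0.05  0.03  1.1 ] rot [-0.001  0.001 -0.   ] yaw 1.752 F [-0.5 -0.1 -1.1] q [ 0.1   0.08  1.8  -0.    1.27 -0.09] w 0.27
[0.57342977 0.07943354 0.25104081] [-0.0384241  -0.06346442 -0.01750562]
203 [[-0.0004 -0.0076  0.1297]
 [ 0.0057  0.0003  0.1389]
 [ 0.0082  0.009   0.1478]]
```

View pics/w4c.png

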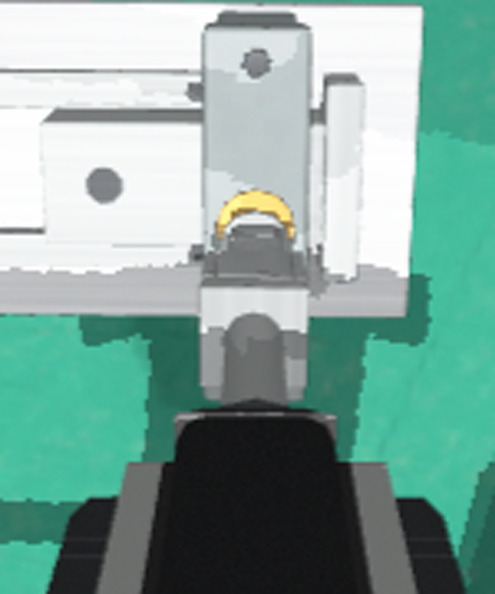

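>>> {"api": "play_rows", "payload": {
  "slide": [
    [0,0.03,0.5],
    [0,0.03,1.1],
    [0,0.03,1.6],
    [0,0.03,2.1],
    [0,0.03,2.5],
    [0,0.03,2.5]
  ],
  "delta_rot": [
    [0,0,0],
    [0,0,0],
    [0,0,0],
    [0,0,0],
    [0,0,0],
    [0,0,0]
  ]
}}

```text
time: 12.43
tool_pos: [0.5733, 0.0789, 0.2249]
tcp_rot: [-2.011, -2.412, 0.003]
wrist_force: [-0.1, -0.2, -1.5]
width: 0.267
```

```bash
python3 -c "
from h import *
plan([.5738,.0790,.212],np.radians(100.4))
st=read_state();print(st['tool_pos'],st['torque'])
"
```

```text
t 12.43 slide cm [-0.    0.06  1.29] rot [-0.002  0.    -0.001] yaw 1.751 F [-0.1 -0.2 -1.5] q [ 0.09  0.09  1.83 -0.    1.22 -0.09] w 0.267
[0.57325557 0.07894948 0.22489671] [-0.04863277  0.01570495  0.04449444]
```

>>> {"api": "play_rows", "payload": {
  "slide": [
    [0,0.05,0.4],
    [0,0.05,0.8],
    [0,0.05,1.1],
    [0,0.05,1.25],
    [0,0.05,1.25]
  ],
  "delta_rot": [
    [0,0,0],
    [0,0,0],
    [0,0,0],
    [0,0,0],
    [0,0,0]
  ]
}}

```text
time: 12.85
tool_pos: [0.5734, 0.079, 0.2118]
tcp_rot: [-2.011, -2.411, 0.004]
wrist_force: [-0.0, 0.7, -2.0]
width: 0.273
```

```bash
python3 -c "
from h import *
plan([.5738,.0790,.211],np.radians(100.4))
st=read_state();print(st['tool_pos'],st['torque'])
"
```

```text
t 12.85 slide cm [-0.01  0.04  0.08] rot [-0.003  0.    -0.001] yaw 1.751 F [-0.   0.7 -2. ] q [ 0.09  0.1   1.84 -0.    1.2  -0.09] w 0.273
[0.57340585 0.07902271 0.21179629] [-0.02576959  0.01989428  0.03565435]
```

>>> {"api": "play_rows", "payload": {
  "slide": [
    [0,0.03,0.1],
    [0,0.03,0.2],
    [0,0.03,0.2]
  ],
  "delta_rot": [
    [0,0,0],
    [0,0,0],
    [0,0,0]
  ]
}}

```text
time: 13.1
tool_pos: [0.574, 0.0791, 0.2104]
tcp_rot: [-2.011, -2.412, 0.004]
wrist_force: [-0.8, 0.2, 0.0]
width: 0.271
```

```bash
cat > m.py <<'E'
from h import *
st=read_state();print('t',round(st['time'],2),np.round(st['tool_pos'],4),'yaw',yaw_now(st).round(4),'F',np.round(st['wrist_force'],1),'tq',np.round(st['torque'],3),'q6',st['q'][5].round(3),'jt6',st['joint_torque'][5].round(3),'w',round(st['width'],3))
E
python3 m.py
```

```text
t 13.1 [0.574  0.0791 0.2104] yaw 1.7514 F [-0.8  0.2  0. ] tq [-0.023  0.116  0.042] q6 -0.086 jt6 -0.0 w 0.271
```

>>> {"api": "play_rows", "payload": {
  "slide": [
    [0,0,0],
    [0,0,0],
    [0,0,0],
    [0,0,0],
    [0,0,0]
  ],
  "delta_rot": [
    [0,0,0.05],
    [0,0,0.1],
    [0,0,0.15],
    [0,0,0.18],
    [0,0,0.18]
  ]
}}

```text
time: 13.52
tool_pos: [0.5741, 0.0788, 0.2105]
tcp_rot: [-2.221, -2.221, 0.004]
wrist_force: [0.3, -0.7, -1.5]
width: 0.278
```

```bash
cat > m.py <<'E'
from h import *
tz=[];jt=[];F=[];yw=[]
for i in range(5):
    st=read_state();tz.append(st['torque'][2]);jt.append(st['joint_torque'][5]);F.append(st['wrist_force']);yw.append(yaw_now(st))
    if i<4: read_camera('wrist')
print('t',round(st['time'],2),np.round(st['tool_pos'],4),'yaw',np.mean(yw).round(4),'F',np.round(np.mean(F,0),1),'tz',np.round(tz,3),np.mean(tz).round(4),'jt',np.round(jt,3),np.mean(jt).round(4),'q6',st['q'][5].round(3),'w',round(st['width'],3))
E
python3 m.py
```

```text
t 13.72 [0.5741 0.0789 0.2105] yaw 1.572 F [ 0.3 -1.2 -0.8] tz [ 0.055 -0.014 -0.016  0.075  0.066] 0.033 jt [0.341 0.145 0.046 0.014 0.007] 0.1104 q6 0.093 w 0.275
```

>>> {"api": "play_rows", "payload": {
  "slide": [
    [0,0,0.03],
    [0,0,0.05],
    [0,0,0.05],
    [0,0,0.05]
  ],
  "delta_rot": [
    [0,0,0.05],
    [0,0,0.1],
    [0,0,0.1],
    [0,0,0.1]
  ]
}}

```text
time: 14.05
tool_pos: [0.5741, 0.0787, 0.2101]
tcp_rot: [-2.326, -2.111, 0.004]
wrist_force: [-0.7, -0.8, -0.7]
width: 0.274
```

```bash
python3 m.py
```

```text
t 14.25 [0.5741 0.0787 0.2101] yaw 1.4736 F [-0.4 -1.3 -0.5] tz [0.105 0.155 0.126 0.148 0.14 ] 0.1347 jt [0.207 0.137 0.12  0.119 0.121] 0.1407 q6 0.192 w 0.27
```

>>> {"api": "play_rows", "payload": {
  "slide": [
    [0,0,0.04],
    [0,0,0.08],
    [0,0,0.08],
    [0,0,0.08],
    [0,0,0.08]
  ],
  "delta_rot": [
    [0,0,0.05],
    [0,0,0.1],
    [0,0,0.1],
    [0,0,0.1],
    [0,0,0.1]
  ]
}}

```text
time: 14.67
tool_pos: [0.5741, 0.0786, 0.2093]
tcp_rot: [2.428, 1.993, -0.004]
wrist_force: [0.1, -2.1, 0.1]
width: 0.27
```

```bash
python3 m.py
```

```text
t 14.87 [0.5741 0.0787 0.2093] yaw 1.374 F [ 0.1 -2.1 -0.1] tz [0.182 0.13  0.098 0.127 0.117] 0.1306 jt [0.117 0.112 0.114 0.117 0.119] 0.1159 q6 0.292 w 0.268
```

>>> {"api": "play_rows", "payload": {
  "slide": [
    [0,0,0.04],
    [0,0,0.08],
    [0,0,0.08],
    [0,0,0.08],
    [0,0,0.08]
  ],
  "delta_rot": [
    [0,0,0.05],
    [0,0,0.1],
    [0,0,0.1],
    [0,0,0.1],
    [0,0,0.1]
  ]
}}

```text
time: 15.28
tool_pos: [0.5742, 0.0786, 0.2085]
tcp_rot: [2.524, 1.869, -0.004]
wrist_force: [-0.5, -1.4, -0.7]
width: 0.27
```

```bash
python3 m.py
```

```text
t 15.48 [0.5741 0.0786 0.2085] yaw 1.2745 F [-0.3 -2.  -0.4] tz [0.102 0.122 0.127 0.101 0.133] 0.1171 jt [0.117 0.112 0.113 0.116 0.118] 0.1153 q6 0.391 w 0.27
```

>>> {"api": "play_rows", "payload": {
  "slide": [
    [0,0,0.04],
    [0,0,0.08],
    [0,0,0.08],
    [0,0,0.08],
    [0,0,0.08]
  ],
  "delta_rot": [
    [0,0,0.05],
    [0,0,0.1],
    [0,0,0.1],
    [0,0,0.1],
    [0,0,0.1]
  ]
}}

```text
time: 15.9
tool_pos: [0.5742, 0.0786, 0.2077]
tcp_rot: [2.614, 1.742, -0.004]
wrist_force: [-0.5, -2.6, -0.1]
width: 0.271
```

```bash
python3 m.py
```

```text
t 16.1 [0.5741 0.0786 0.2077] yaw 1.175 F [-0.1 -2.3 -0.5] tz [0.11  0.154 0.088 0.18  0.185] 0.1432 jt [0.117 0.112 0.113 0.116 0.118] 0.1152 q6 0.491 w 0.274
```

>>> {"api": "play_rows", "payload": {
  "slide": [
    [0,0,0.04],
    [0,0,0.08],
    [0,0,0.08],
    [0,0,0.08],
    [0,0,0.08]
  ],
  "delta_rot": [
    [0,0,0.05],
    [0,0,0.1],
    [0,0,0.1],
    [0,0,0.1],
    [0,0,0.1]
  ]
}}

```text
time: 16.52
tool_pos: [0.5741, 0.0786, 0.2069]
tcp_rot: [2.697, 1.609, -0.004]
wrist_force: [0.6, -2.4, 0.3]
width: 0.271
```

```bash
python3 m.py
```

```text
t 16.72 [0.5742 0.0786 0.2069] yaw 1.0755 F [ 0.1 -2.3 -0.2] tz [0.104 0.108 0.063 0.143 0.116] 0.1069 jt [0.117 0.112 0.113 0.116 0.118] 0.1151 q6 0.59 w 0.271
```

>>> {"api": "play_rows", "payload": {
  "slide": [
    [0,0,0.04],
    [0,0,0.08],
    [0,0,0.08],
    [0,0,0.08],
    [0,0,0.08]
  ],
  "delta_rot": [
    [0,0,0.05],
    [0,0,0.1],
    [0,0,0.1],
    [0,0,0.1],
    [0,0,0.1]
  ]
}}

```text
time: 17.13
tool_pos: [0.5741, 0.0785, 0.2061]
tcp_rot: [2.774, 1.473, -0.004]
wrist_force: [0.5, -2.9, -0.5]
width: 0.268
```

```bash
python3 m.py
```

```text
t 17.33 [0.5741 0.0785 0.2061] yaw 0.976 F [-0.2 -2.7 -0.5] tz [0.125 0.056 0.08  0.115 0.12 ] 0.0991 jt [0.117 0.112 0.113 0.115 0.118] 0.1149 q6 0.69 w 0.275
```

>>> {"api": "play_rows", "payload": {
  "slide": [
    [0,0,0.04],
    [0,0,0.08],
    [0,0,0.08],
    [0,0,0.08],
    [0,0,0.08]
  ],
  "delta_rot": [
    [0,0,0.05],
    [0,0,0.1],
    [0,0,0.1],
    [0,0,0.1],
    [0,0,0.1]
  ]
}}

```text
time: 17.75
tool_pos: [0.5741, 0.0785, 0.2053]
tcp_rot: [2.844, 1.333, -0.004]
wrist_force: [-0.7, -2.4, -0.9]
width: 0.276
```

```bash
python3 m.py
```

```text
t 17.95 [0.5742 0.0785 0.2053] yaw 0.8764 F [-0.6 -2.8 -0.1] tz [0.142 0.144 0.099 0.123 0.169] 0.1352 jt [0.116 0.111 0.112 0.115 0.118] 0.1146 q6 0.789 w 0.266
```

>>> {"api": "play_rows", "payload": {
  "slide": [
    [0,0,0.04],
    [0,0,0.08],
    [0,0,0.08],
    [0,0,0.08],
    [0,0,0.08]
  ],
  "delta_rot": [
    [0,0,0.05],
    [0,0,0.1],
    [0,0,0.1],
    [0,0,0.1],
    [0,0,0.1]
  ]
}}

```text
time: 18.37
tool_pos: [0.5741, 0.0785, 0.2045]
tcp_rot: [2.906, 1.19, -0.004]
wrist_force: [-1.0, -2.8, 1.1]
width: 0.269
```

```bash
python3 m.py
```

```text
t 18.57 [0.5741 0.0784 0.2045] yaw 0.7769 F [-0.4 -3.   0. ] tz [0.113 0.127 0.107 0.147 0.136] 0.1263 jt [0.116 0.111 0.112 0.115 0.117] 0.1141 q6 0.889 w 0.273
```

>>> {"api": "play_rows", "payload": {
  "slide": [
    [0,0,0.04],
    [0,0,0.08],
    [0,0,0.08],
    [0,0,0.08],
    [0,0,0.08]
  ],
  "delta_rot": [
    [0,0,0.05],
    [0,0,0.1],
    [0,0,0.1],
    [0,0,0.1],
    [0,0,0.1]
  ]
}}

```text
time: 18.98
tool_pos: [0.5741, 0.0784, 0.2037]
tcp_rot: [2.962, 1.044, -0.004]
wrist_force: [-0.5, -2.9, -0.3]
width: 0.274
```

```bash
python3 m.py
```

```text
t 19.18 [0.5741 0.0784 0.2037] yaw 0.6774 F [-0.3 -2.9 -0. ] tz [0.202 0.17  0.122 0.098 0.122] 0.1428 jt [0.115 0.11  0.111 0.114 0.116] 0.1135 q6 0.988 w 0.266
```

>>> {"api": "play_rows", "payload": {
  "slide": [
    [0,0,0.04],
    [0,0,0.08],
    [0,0,0.08],
    [0,0,0.08],
    [0,0,0.08]
  ],
  "delta_rot": [
    [0,0,0.05],
    [0,0,0.1],
    [0,0,0.1],
    [0,0,0.1],
    [0,0,0.1]
  ]
}}

```text
time: 19.6
tool_pos: [0.5741, 0.0784, 0.2029]
tcp_rot: [3.01, 0.896, -0.004]
wrist_force: [-0.0, -2.5, 0.2]
width: 0.271
```

```bash
python3 m.py
```

```text
t 19.8 [0.5741 0.0784 0.2029] yaw 0.5779 F [-0.6 -3.1  0.6] tz [0.116 0.155 0.154 0.155 0.117] 0.1396 jt [0.131 0.126 0.127 0.13  0.133] 0.1295 q6 1.088 w 0.271
```

>>> {"api": "play_rows", "payload": {
  "slide": [
    [0,0,0.04],
    [0,0,0.08],
    [0,0,0.08],
    [0,0,0.08],
    [0,0,0.08]
  ],
  "delta_rot": [
    [0,0,0.05],
    [0,0,0.1],
    [0,0,0.1],
    [0,0,0.1],
    [0,0,0.1]
  ]
}}

```text
time: 20.22
tool_pos: [0.5741, 0.0783, 0.2022]
tcp_rot: [3.05, 0.745, -0.004]
wrist_force: [-0.7, -3.9, 0.5]
width: 0.271
```

```bash
python3 m.py
```

```text
t 20.42 [0.5741 0.0784 0.2022] yaw 0.4784 F [-0.6 -3.7  1. ] tz [0.139 0.205 0.208 0.124 0.168] 0.1688 jt [0.152 0.147 0.149 0.151 0.154] 0.1506 q6 1.187 w 0.272
```

>>> {"api": "play_rows", "payload": {
  "slide": [
    [0,0,0.04],
    [0,0,0.08],
    [0,0,0.08],
    [0,0,0.08],
    [0,0,0.08]
  ],
  "delta_rot": [
    [0,0,0.05],
    [0,0,0.1],
    [0,0,0.1],
    [0,0,0.1],
    [0,0,0.1]
  ]
}}

```text
time: 20.83
tool_pos: [0.5741, 0.0783, 0.2015]
tcp_rot: [3.083, 0.592, -0.004]
wrist_force: [-0.5, -4.2, 1.4]
width: 0.271
```

```bash
python3 m.py
```

```text
t 21.03 [0.5741 0.0783 0.2015] yaw 0.3789 F [-1.1 -3.6  2.1] tz [0.182 0.163 0.202 0.178 0.185] 0.1819 jt [0.175 0.17  0.171 0.174 0.177] 0.1732 q6 1.287 w 0.273
```

>>> {"api": "play_rows", "payload": {
  "slide": [
    [0,0,0.02],
    [0,0,0.02],
    [0,0,0.02],
    [0,0,0.02]
  ],
  "delta_rot": [
    [0,0,0.03],
    [0,0,0.03],
    [0,0,0.03],
    [0,0,0.03]
  ]
}}

```text
time: 21.37
tool_pos: [0.5741, 0.0783, 0.2013]
tcp_rot: [3.092, 0.546, -0.004]
wrist_force: [-1.2, -4.0, 2.2]
width: 0.273
```

```bash
python3 m.py
```

```text
t 21.57 [0.5741 0.0784 0.2013] yaw 0.349 F [-1.  -3.6  1.7] tz [0.183 0.182 0.175 0.207 0.218] 0.1928 jt [0.192 0.19  0.191 0.192 0.194] 0.1917 q6 1.317 w 0.274
```

>>> {"api": "play_rows", "payload": {
  "slide": [
    [0,0,0],
    [0,0,0],
    [0,0,0],
    [0,0,0],
    [0,0,-0.5],
    [0,0,-1.2],
    [0,0,-2],
    [0,0,-3.5],
    [0,0,-5.5],
    [0,0,-7.5],
    [0,0,-7.5]
  ],
  "delta_rot": [
    [0,0,-0.06],
    [0,0,-0.12],
    [0,0,-0.18],
    [0,0,-0.18],
    [0,0,-0.18],
    [0,0,-0.18],
    [0,0,-0.18],
    [0,0,-0.18],
    [0,0,-0.18],
    [0,0,-0.18],
    [0,0,-0.18]
  ]
}}

```text
time: 22.48
tool_pos: [0.577, 0.0795, 0.2823]
tcp_rot: [3.031, 0.82, 0.011]
wrist_force: [1.1, -0.8, -0.4]
width: 0.269
```

```bash
python3 m.py; python3 -c "
from h import *
st=read_state();p=read_camera('wrist');save(p,'w5')
P=cloud(p,st).reshape(-1,3);ok=~np.isnan(P[:,0])
m=ok&(np.hypot(P[:,0]-.5738,P[:,1]-.079)<.03)&(P[:,2]>.0925)&(P[:,2]<.13);q=P[m];print(m.sum(),cv2.minAreaRect(q[:,:2].astype(np.float32)),q[:,2].max(),np.percentile(q[:,2],98))
plan([.5591,-.1629,.28],1.800)
M=R.from_rotvec(st['tcp_rot']);T=M.inv().apply(P-st['tool_pos'])
for nm,lo,hi in [('socket',.083,.104),('shank',.03,.07),('handletop',-.048,-.035)]:
    m=(abs(T[:,0])<.03)&(abs(T[:,1])<.013)&(T[:,2]>lo)&(T[:,2]<hi);q=T[m];print(nm,m.sum(),'y',np.percentile(q[:,1],[2,50,98]).round(4),'x',np.percentile(q[:,0],[2,50,98]).round(4),'z',np.percentile(q[:,2],[1,50,99]).round(4))
"
```

```text
t 22.68 [0.5735 0.0787 0.2751] yaw 0.5285 F [ 0.1 -0.3 -1.6] tz [ 0.032  0.012 -0.05  -0.01   0.002] -0.0027 jt [-0.     0.004  0.005  0.004  0.003] 0.0033 q6 1.137 w 0.276
319 ((0.5747695565223694, 0.07876427471637726), (0.01605885848402977, 0.01743624545633793), 29.72091293334961) 0.11713597849294277 0.11604455895043352
t 22.73 slide cm [-13.41  20.14  -0.48] rot [-0.004  0.004 -1.271] yaw 0.529 F [ 0.2  0.2 -1. ] q [ 0.09  0.07  1.77 -0.    1.31  1.14] w 0.277
socket 276 y [-0.0113 -0.0006  0.0101] x [0.0111 0.0117 0.0121] z [0.0833 0.0929 0.1037]
shank 396 y [-0.006  -0.0003  0.0051] x [0.0023 0.0059 0.0069] z [0.0359 0.0516 0.0696]
handletop 4544 y [-0.0116  0.0002  0.0118] x [-0.0091  0.0057  0.0134] z [-0.0451 -0.0426 -0.0355]
```

View pics/w5.png

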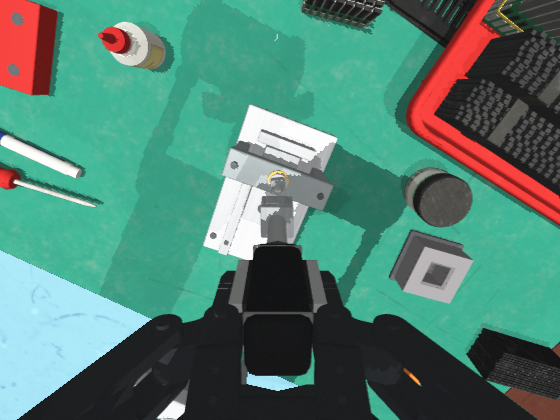

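>>> {"api": "play_rows", "payload": {
  "slide": [
    [-1.2,1.8,-0.5],
    [-2.4,3.6,-0.5],
    [-3.7,5.5,-0.5],
    [-4.9,7.3,-0.5],
    [-6.1,9.2,-0.5],
    [-7.3,11,-0.5],
    [-8.5,12.8,-0.5],
    [-9.8,14.7,-0.5],
    [-11,16.5,-0.5],
    [-12.2,18.3,-0.5],
    [-13.4,20.1,-0.5],
    [-13.4,20.1,-0.5]
  ],
  "delta_rot": [
    [0,0,-0.11],
    [0,0,-0.22],
    [0,0,-0.33],
    [0,0,-0.44],
    [0,0,-0.55],
    [0,0,-0.66],
    [0,0,-0.77],
    [0,0,-0.88],
    [0,0,-0.99],
    [0,0,-1.1],
    [0,0,-1.2],
    [0,0,-1.27]
  ]
}}

```text
time: 23.73
tool_pos: [0.5578, -0.1658, 0.2782]
tcp_rot: [-1.95, -2.458, 0.012]
wrist_force: [-0.6, -0.5, -0.7]
width: 0.273
```

```bash
python3 -c "
from h import *
read_camera('side')
st=read_state();p=read_camera('wrist');save(p,'w6')
P=cloud(p,st).reshape(-1,3);ok=~np.isnan(P[:,0])
m=ok&(abs(P[:,0]-.5584)<.05)&(abs(P[:,1]+.1625)<.05)&(P[:,2]>.035)&(P[:,2]<.045);q=P[m];print(m.sum(),cv2.minAreaRect(q[:,:2].astype(np.float32)))
plan([.5586,-.1627,.155],1.800)
"
```

```text
2795 ((0.5583675503730774, -0.16254901885986328), (0.0660492479801178, 0.06649512052536011), 13.633821487426758)
t 23.83 slide cm [ 0.02  0.16 12.33] rot [-0.008 -0.001 -0.003] yaw 1.797 F [-0.2 -1.1 -1.6] q [-0.33  0.07  1.76 -0.    1.32 -0.55] w 0.275
```

View pics/w6.png

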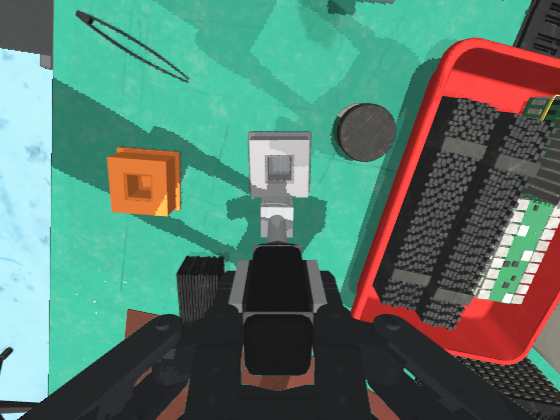

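>>> {"api": "play_rows", "payload": {
  "slide": [
    [0,0.15,1],
    [0,0.15,3],
    [0,0.15,5.5],
    [0,0.15,8],
    [0,0.15,10],
    [0,0.15,11.5],
    [0,0.15,12],
    [0,0.15,12],
    [0,0.15,12]
  ],
  "delta_rot": [
    [-0.008,0,0],
    [-0.008,0,0],
    [-0.008,0,0],
    [-0.008,0,0],
    [-0.008,0,0],
    [-0.008,0,0],
    [-0.008,0,0],
    [-0.008,0,0],
    [-0.008,0,0]
  ]
}}

```text
time: 24.58
tool_pos: [0.5587, -0.1624, 0.1583]
tcp_rot: [-1.957, -2.457, -0.001]
wrist_force: [0.7, -0.0, -0.8]
width: 0.268
```

```bash
python3 -c "
from h import *
plan([.5586,-.1627,.1125],1.805)
st=read_state();print(st['tool_pos']);p=read_camera('wrist');save(p,'w7')
"
```

```text
t 24.58 slide cm [-0.03 -0.01  4.58] rot [ 0.    -0.001 -0.009] yaw 1.796 F [ 0.7 -0.  -0.8] q [-0.33  0.15  1.89  0.    1.1  -0.55] w 0.268
[ 0.5586659  -0.16244627  0.15826944]
```

View pics/w7.png

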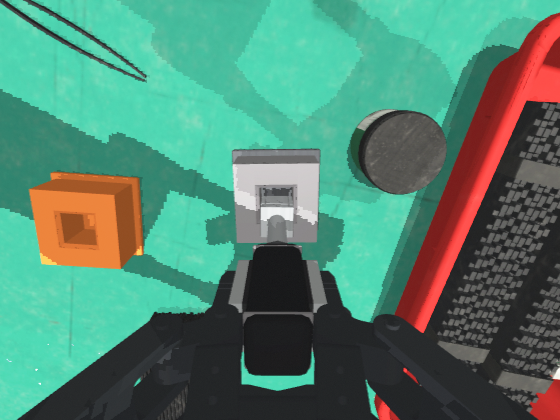

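The socket is centred over the well, at about (277,205). Lowering.

>>> {"api": "play_rows", "payload": {
  "slide": [
    [0,0,0.8],
    [0,0,1.6],
    [0,0,2.4],
    [0,0,3.2],
    [0,0,3.9],
    [0,0,4.3],
    [0,0,4.4],
    [0,0,4.4]
  ],
  "delta_rot": [
    [0,0,-0.009],
    [0,0,-0.009],
    [0,0,-0.009],
    [0,0,-0.009],
    [0,0,-0.009],
    [0,0,-0.009],
    [0,0,-0.009],
    [0,0,-0.009]
  ]
}}

```text
time: 25.3
tool_pos: [0.5586, -0.1624, 0.1139]
tcp_rot: [-1.945, -2.465, -0.001]
wrist_force: [0.1, 0.9, -1.3]
width: 0.273
```

```bash
python3 m.py
```

```text
t 25.5 [ 0.5596 -0.1628  0.1152] yaw 1.8055 F [ 0.   0.1 -1.3] tz [ 0.027 -0.037 -0.03  -0.04   0.006] -0.0147 jt [0.001 0.001 0.    0.    0.   ] 0.0004 q6 -0.562 w 0.267
```

>>> {"api": "play_rows", "payload": {
  "slide": [
    [0,-0.05,0.15],
    [0,-0.05,0.3],
    [0,-0.05,0.4],
    [0,-0.05,0.4],
    [0,-0.05,0.4]
  ],
  "delta_rot": [
    [0,0,0],
    [0,0,0],
    [0,0,0],
    [0,0,0],
    [0,0,0]
  ]
}}

```text
time: 25.92
tool_pos: [0.5591, -0.1629, 0.1112]
tcp_rot: [1.945, 2.466, 0.002]
wrist_force: [0.2, 0.6, -2.0]
width: 0.271
```

```bash
python3 m.py
```

```text
t 26.12 [ 0.5592 -0.1629  0.1113] yaw 1.8055 F [ 0.4  0.3 -1.5] tz [ 0.017 -0.019 -0.022 -0.032  0.005] -0.0102 jt [0. 0. 0. 0. 0.] 0.0 q6 -0.562 w 0.271
```

>>> {"api": "play_rows", "payload": {
  "slide": [
    [0,-0.05,0.1],
    [0,-0.05,0.15],
    [0,-0.05,0.15]
  ],
  "delta_rot": [
    [0,0,0],
    [0,0,0],
    [0,0,0]
  ]
}}

```text
time: 26.37
tool_pos: [0.5591, -0.1631, 0.1109]
tcp_rot: [1.945, 2.465, 0.003]
wrist_force: [-1.2, 0.5, 5.3]
width: 0.27
```

```bash
python3 m.py
```

```text
t 26.57 [ 0.5592 -0.1631  0.1109] yaw 1.8054 F [-1.1  0.9  5.4] tz [-0.016 -0.025  0.048 -0.058  0.05 ] -0.0004 jt [-0.003 -0.004 -0.004 -0.004 -0.004] -0.0041 q6 -0.563 w 0.272
```

Seated on the floor (+7 N relative to hanging, at the original grasp height). Releasing.

>>> {"api": "play_rows", "payload": {
  "slide": [
    [0,0,0],
    [0,0,0],
    [0,0,0],
    [0,0,0],
    [0,0,0],
    [0,0,0],
    [0,0,0],
    [0,0,0]
  ],
  "delta_rot": [
    [0,0,0],
    [0,0,0],
    [0,0,0],
    [0,0,0],
    [0,0,0],
    [0,0,0],
    [0,0,0],
    [0,0,0]
  ],
  "hand": 1
}}

```text
time: 27.23
tool_pos: [0.5591, -0.1631, 0.1108]
tcp_rot: [1.945, 2.465, 0.003]
wrist_force: [0.0, 0.4, -0.2]
width: 1.002
```

>>> {"api": "play_rows", "payload": {
  "slide": [
    [0,0,-1],
    [0,0,-3],
    [0,0,-5],
    [0,0,-8],
    [0,0,-11],
    [0,0,-14],
    [0,0,-17],
    [0,0,-19],
    [0,0,-19]
  ],
  "delta_rot": [
    [0,0,0],
    [0,0,0],
    [0,0,0],
    [0,0,0],
    [0,0,0],
    [0,0,0],
    [0,0,0],
    [0,0,0],
    [0,0,0]
  ]
}}

```text
time: 27.98
tool_pos: [0.5613, -0.1641, 0.3084]
tcp_rot: [1.938, 2.456, 0.009]
wrist_force: [1.2, -0.2, 2.3]
width: 1.0
```

```bash
python3 -c "
from h import *
st=read_state();p=read_camera('wrist');save(p,'w8')
P=cloud(p,st).reshape(-1,3);P=P[~np.isnan(P[:,0])]
m=(abs(P[:,0]-.557)<.05)&(abs(P[:,1]+.16)<.05)&(P[:,2]>.145)&(P[:,2]<.165);q=P[m];print(cv2.minAreaRect(q[:,:2].astype(np.float32)),np.median(q[:,2]))
# move aside pose for looking at fixture from behind/side
plan(fx(-.08,-.12,.26),FY+np.pi/2)
print(st['wrist_force'],st['tool_pos'])
"
```

```text
((0.5600921511650085, -0.1604752391576767), (0.023824544623494148, 0.023954005911946297), 13.013482093811035) 0.15384301011766588
t 28.03 slide cm [11.83 -1.88  4.47] rot [0.009 0.004 0.064] yaw 1.805 F [ 0.2 -0.7  0.1] q [-0.33  0.05  1.73  0.    1.35 -0.56] w 0.999
[ 1.2430542  -0.15440976  2.26945765] [ 0.561329   -0.16409742  0.30837755]
```

View pics/w8.png

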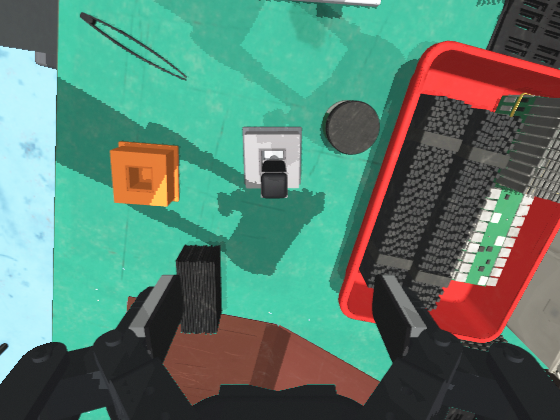

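```bash
python3 -c "
from h import *
for n in ['scene','side']:
    p=read_camera(n);save(p,n+'9')
    P=cloud(p).reshape(-1,3);P=P[~np.isnan(P[:,0])]
    c,s=np.cos(FY),np.sin(FY);d=P[:,:2]-FO;X=d@[c,s];Y=d@[-s,c]
    m=(abs(Y)<.018)&(X>-.13)&(X<-.02)&(P[:,2]>.036)&(P[:,2]<.05)
    print(n,'block x',np.percentile(X[m],[0,2]).round(4),np.median(P[m,2]))
    m=(np.hypot(X,Y)<.012)&(P[:,2]>.095);print('head max z',P[m,2].max())
    img=p['image'];r=(180,275,200,320) if n=='scene' else (185,265,215,335)
    cv2.imwrite(f'pics/{n}9c.png',cv2.resize(img[r[0]:r[1],r[2]:r[3]],None,fx=6,fy=6,interpolation=cv2.INTER_CUBIC)[:,:,::-1])
    for t,k in [('paste_jar',0),('flux_bottle',0),('tweezers',0)]:
        print(t,[np.round(at_z(p,d['at'],0),3) for d in landmark_of(t,p)][:1])
"
```

```text
scene block x [-0.069  -0.0679] 0.042811392251120406
head max z 0.11896693755403198
paste_jar [array([ 0.648, -0.109,  0.   ])]
flux_bottle [array([0.607, 0.262, 0.   ])]
tweezers [array([ 0.369, -0.077,  0.   ])]
side block x [-0.0683 -0.0675] 0.042778809534219975
head max z 0.11727293823845297
paste_jar [array([ 0.641, -0.101,  0.   ])]
flux_bottle [array([0.611, 0.259, 0.   ])]
tweezers [array([ 0.366, -0.086,  0.   ])]
```

View pics/side9c.png

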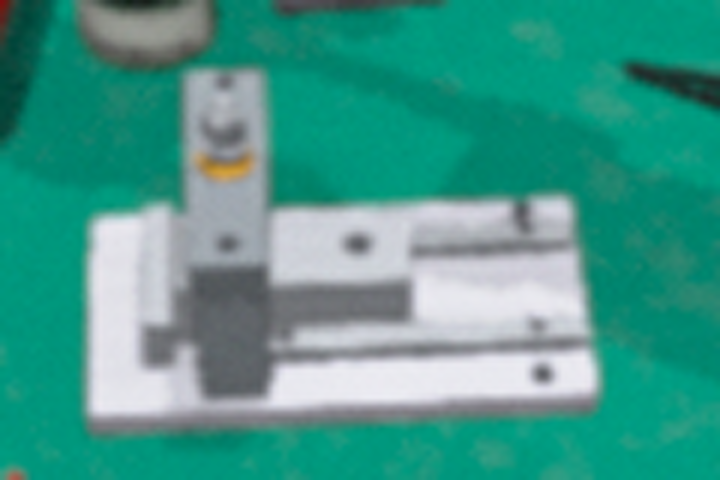

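View pics/scene9c.png

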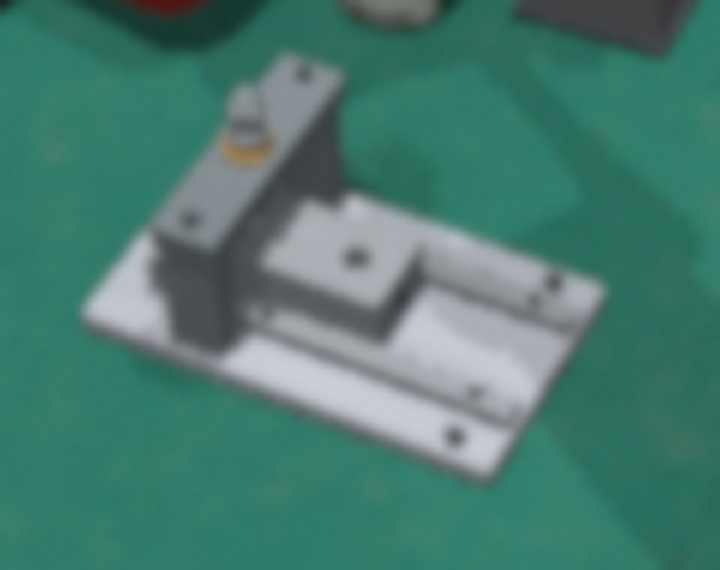

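```bash
python3 -c "
from workcell import *
print(read_state()['time'],read_state()['wrist_force']);print(finish_job())"
```

```text
28.4333 [ 0.38968071  0.2731362  -0.00886973]
the job is handed in; nothing more can be done
None
```

The job is finished and handed in at 28.4 s; the tool gives no verdict, so the result rests on my own checks.

**What I did**
- **Block:** I pushed it along the channel until about 16 N no longer moved it.
- **Screw:** I took the driver from the grey holder and seated it on the screw head. I turned in steps of about 0.1 rad until the holding torque rose off its steady 0.114 N m, and stopped about 0.3 rad past that first touch.
- **Driver:** I backed it off within the socket's play, lifted it, and put it back in its holder.

**Last checks**
- **Block home:** its front face sits at x = -68 mm in the fixture, which is the home position, and it was still there after the screw was turned.
- **Screw head:** it sank about 8–9 mm, consistent with the angle turned.
- **Driver:** it stands in the well with its top at 154 mm, the same as at the start, leaning or shifted within the slack by about 2 mm.
- **Things around:** jar, tweezers and bottle show no movement beyond the camera networks' scatter of about 1 cm.

**Where the checks disagreed:** I could not measure the 12 N foot force directly. Turning angle puts it at about 12 N, while the holding torque, read before the last 0.03 rad, already suggested about 13 N and would give about 14 N at the end. I trusted the angle. The foot itself is hidden under the bridge, so I could not check its contact by eye.

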